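# Level the drying board and bring the onions to it

## Robot

A 6-joint arm with a two-finger parallel gripper is mounted at the origin on the work surface. World frame = base frame: x ahead of the robot, y to its left, z up, the work surface at z = 0. Lengths are in mm, angles in degrees, forces in N, time in s.
With the tool pointing down it reaches from about 275 to 825 mm from the base axis. Payload 5.2 kg.
Tool frame: the origin (TCP) lies on the mounting face of the last link; the fingertips stand 186 mm ahead of it and the grasp point (between the pads) lies 167 mm ahead of it; z points along the fingers, y is the line along which they close (so a half turn about z gives the same grasp; the last joint's range is limited). The gripper opens to 93 mm and grips with 3 to 60 N. Pads are 15 mm wide; open, the fingers measure 128 mm over their backs; the gripper's body (75 mm by 188 mm) begins 65 mm behind the grasp point.
Start: joints at [51.406, 14.817, 87.949, -0, 77.235, -11.62], TCP at [249.461, 490.179, 404.753] pointing down, gripper open.
Joint ranges: [-179.93, 179.93], [-52.35, 119.4], [10.71, 147.94], [-69.91, 249.91], [12.55, 155.21], [-178.61, 178.61]. Speed limits (degrees/s): [147.25, 147.25, 180, 180, 180, 180].

## Interface

Orientations are given as [roll, pitch, yaw] about the fixed x, y, z axes, in that order (R = Rz(yaw) Ry(pitch) Rx(roll)).
In Python, from bench import arm gives the robot as it stands.
- The arm moves only by the shell command python3 nudge.py 'ROWS'. ROWS is rows parted by semicolons, their numbers by spaces, 1 to 20 of them, each of 5 numbers: dx, dy, dz in mm, then a turn about the tool's z in degrees, then the opening from 0.0 (shut) to 1.0 (fully open); each row is the pose to reach, as a shift and turn from the pose commanded when the command began, along the tool's axes at that moment; what a row does not reach only later rows make up. A row lasts 1/8 s, in which the tool goes at most 62.5 mm and 10.7 degrees, less where a joint would pass 70% of its speed; a pose out of reach is approached as far as the arm can. The fingers move at their own pace and stop on an object; the grip force is fixed at half the most. Time passes only in rows, so rows that do not move let the fingers close. It prints the time, the measured TCP pose, the force, the opening and the grip force at its end.
- arm.observe(): the state, without advancing time (a new reading comes with each control period).
- arm.capture(name): name is "side" or "top"; returns a dict with "color" (480x640x3 uint8, red, green, blue), "fx", "fy", "cx", "cy" (pixels), "R" (3x3) and "t" (3): a world point X has camera coordinates R X + t. Camera axes: x right, y down, z forward; pixel columns grow to the right and rows downward; lengths in mm; the calibration is good to about 2 mm. A picture is of the moment at which its call begins. There is no depth.
- arm.hand_in(): hands the job in; it is judged then, once.
The state is a dict: "time_s": time; "qpos": joint angles; "qd": joint speeds; "tau": joint torques, N m; "position": TCP position; "ee_rot": TCP orientation; "wrist_force": force on the tool from outside, world axes, zero at the start; "torque": the same for the moment, N m; "opening": opening from 0.0 (shut) to 1.0 (fully open); "gripper_force": force on a finger pad.
Only numpy, scipy, OpenCV 4.12 (cv2) and the standard library are available. Lean on these libraries where they do the work, as an engineer would, in place of code of your own. Each camera call takes 0.05 s, during which the arm holds its last target. There are 200 camera calls.

## Task

The heavy chopping board was left propped on a wooden wedge to dry. Ease the wedge out from under it, without dragging the board along or letting it slam down, until the board lies flat on the worktop, and lay the wedge flat in the shallow wooden tray. Then take the dish of small onions off the kitchen scale, carry it level so that every onion stays in it, lower it onto the middle of the board and only then let go, leaving everything else where it is.

Things in the scene. Friction and masses are not known exactly. Their poses are not given: they have to be found in the camera images.
- board: Heavy chopping board of light and darker wood staves with a dark juice groove, 360 (x) by 260 (y) by 36 mm, about 2.4 kg, loose. Origin: centre of its underside. It starts tilted 4 degrees: the 260 mm edge at its own -x end (robot's right) rests 25 mm up on the wedge, its +x end stands on the worktop. Friction, about 0.6, holds it in place if the wedge is drawn slowly.
- board_top (a point): Centre of the board's upper face, 36 mm above its underside; axes as the board's.
- wedge: Plain wooden wedge, 140 mm long (x), 40 wide (y), 42 high at its thick end (-x), sloping evenly to 3 mm at its tip (+x); 90 g. Origin: centre of its underside. It lies square to the board's raised edge: 60 mm at the thick end show, 80 mm are under the board. Drawn straight along its own -x by 85 mm or more it is clear; that takes about 6 to 15 N.
- wedge_grip (a point): Point inside the showing part of the wedge, 45 mm from the wedge's middle towards the thick end and 20 mm above its underside; the upright sides here are 40 mm apart along the wedge's y. Pads can take it from above, closing along the wedge's y.
- wedge_tip (a point): Middle of the wedge's thin tip, 70 mm from its origin along its +x.
- tray: Shallow open dark wooden tray, empty, fixed, 200 (its x) by 140 (its y) by 26 mm high, walls and floor 5 mm thick. Origin: centre of its underside. The wedge goes in lengthwise, along the tray's x, lying on its underside (or a side face).
- scale: Flat black kitchen scale with a glass platform, 190 (its x) by 140 (its y) mm, platform 21 mm above the worktop; fixed. Origin: centre of its underside. The dish starts on it.
- dish: Cream stoneware dish, round, 150 mm across the rim, 36 high, wall 5, floor 6, foot 116 across, about 420 g, loose, open on top. Origin: centre of its underside, on the bowl's axis. One flat paddle handle along its own -x, 75 to 178 mm from the axis, 12 thick: its neck, to 122 mm, has parallel upright sides 34 mm apart (along y), then widens to 52.
- dish_grip (a point): Middle of the handle's neck: 104 mm from the bowl's axis along the dish's -x, 29 mm above its underside. The neck can be pinched from above, closing along the dish's y; the bowl then hangs off to one side, about 0.45 N m, so grip firmly (100 N or more holds it level within a few degrees).
- small_onion0: One of six like small brown pickling onions, 33 mm across, 27 mm high with a short stalk above, 16 g, standing loose in the dish; origin: centre of its underside as built.
- small_onion1: One of six like small brown pickling onions, 33 mm across, 27 mm high with a short stalk above, 16 g, standing loose in the dish; origin: centre of its underside as built.
- small_onion2: One of six like small brown pickling onions, 33 mm across, 27 mm high with a short stalk above, 16 g, standing loose in the dish; origin: centre of its underside as built.
- small_onion3: One of six like small brown pickling onions, 33 mm across, 27 mm high with a short stalk above, 16 g, standing loose in the dish; origin: centre of its underside as built.
- small_onion4: One of six like small brown pickling onions, 33 mm across, 27 mm high with a short stalk above, 16 g, standing loose in the dish; origin: centre of its underside as built.
- small_onion5: One of six like small brown pickling onions, 33 mm across, 27 mm high with a short stalk above, 16 g, standing loose in the dish; origin: centre of its underside as built.
- onion: Bystander: a large brown onion, 76 mm across and 68 mm high plus stalk, standing loose on the worktop; leave it. Origin: centre of its underside.
- oil_bottle: Bystander: white ceramic oil bottle with black stopper and spout, 72 mm across and about 246 mm high, loose; leave it. Origin: centre of its underside.
- pepper: Bystander: a green bell pepper, about 80 mm across and 90 mm high with its stalk, standing loose; leave it. Origin: centre of its underside.

How it is judged:
By the outcome, as a careful person would: the job done as asked, in the order asked, and still so for the second after the job is handed in, with the robot touching nothing.
It also fails if it takes over 67 s, if anything falls off the work surface, if the arm or the gripper's body presses on something with over 40 N, if the wrist force passes 120 N, or if a joint passes its speed limit or range.

## Working session

There is one attempt and no reset: what is moved stays moved. The work goes in short steps, Python scripts to look and compute and a shell command to move; the robot and the scene stay as the last step left them, time stands still between calls to the robot, and variables do not carry over. Pictures are saved under pics/ and viewed, at most 10 in all, crops included, and the job is handed in when it is done.

```bash
ls; mkdir -p pics
python3 - <<'E'
from bench import arm
import cv2
for n in("top","side"):
    c=arm.capture(n); cv2.imwrite(f"pics/{n}0.png",c["color"][:,:,::-1]); print(n,c["fx"],c["fy"],c["cx"],c["cy"],c["R"],c["t"])
print(arm.observe())
E
```

```text
bench.py
nudge.py
pics
top 617.1456723227079 617.1456723227079 310.63995791603935 234.01877467139994 [[-0.01088443 -0.99993983  0.00136385]
 [-0.99864866  0.01080104 -0.05083488]
 [ 0.05081709 -0.00191531 -0.99870614]] [ -72.50465901  566.7805989  1189.67937592]
side 566.462431005816 566.462431005816 318.40049364823915 232.72580626294638 [[ 0.8030615  -0.59588266  0.00400958]
 [-0.3068783  -0.41932404 -0.85439631]
 [ 0.51080126  0.68490233 -0.51960645]] [-483.00173853  192.72292027  801.87533799]
{'time_s': 0.1, 'qpos': array([ 5.14072086e+01,  1.48544541e+01,  8.80039263e+01,  3.53382544e-03,
        7.72360253e+01, -1.16206593e+01]), 'qd': array([ 0.02483358, -0.17334128, -0.18315619, -0.09911796, -0.10075098,
       -0.03579895]), 'tau': array([ 3.36618214e-03, -4.38209939e+01, -2.84641761e+01,  7.19591556e-02,
        3.62748827e-02, -7.42035263e-05]), 'position': array([249.31282171, 490.03317654, 404.01268652]), 'ee_rot': array([-1.79908223e+02, -2.23908332e-02,  1.53027066e+02]), 'wrist_force': array([-0.49145492,  0.28019845, -0.61279737]), 'torque': array([ 0.05477057, -0.01108438,  0.03688375]), 'gripper_force': 0.0, 'opening': 0.9960397223503962}
```

View pics/top0.png

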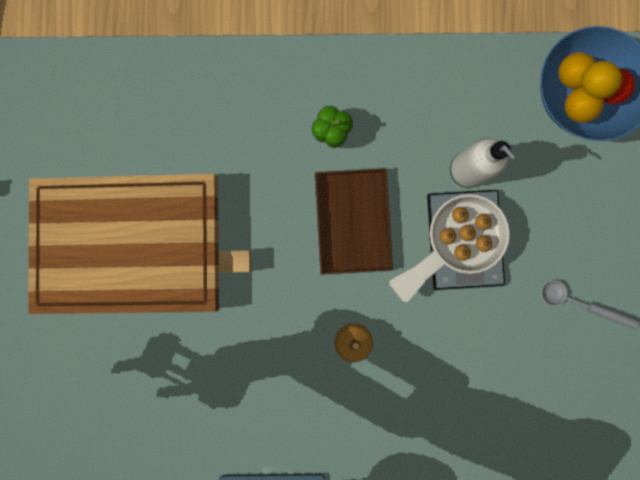

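View pics/side0.png

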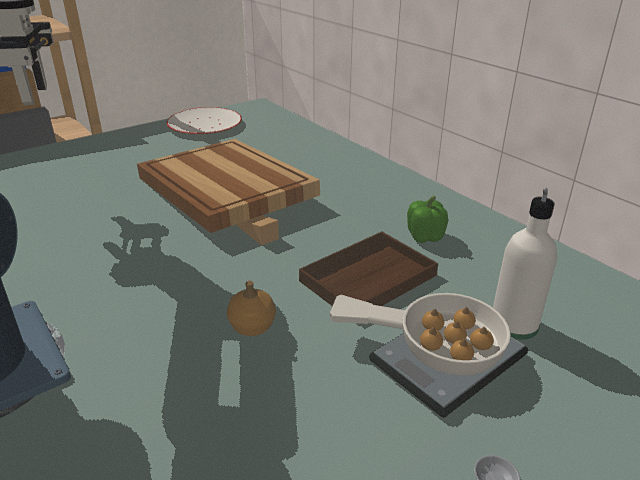

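The top view shows the board at (29–218, 175–312) with the wedge at (219–249, 250–272). The tray spans (317–392, 169–273), the dish centre is about (470, 233), and its handle runs down-left to (400, 290). The side view agrees: the big onion stands nearest, between the robot and the tray. Next I'll measure from the top view.

```bash
cat > h.py <<'E'
import numpy as np, cv2
from bench import arm
def ray(c,u,v,z):
    d=c["R"].T@np.array([(u-c["cx"])/c["fx"],(v-c["cy"])/c["fy"],1]); o=-c["R"].T@c["t"]
    return (o+d*(z-o[2])/d[2])
def proj(c,X):
    p=c["R"]@np.array(X)+c["t"]; return c["fx"]*p[0]/p[2]+c["cx"],c["fy"]*p[1]/p[2]+c["cy"]
def big(m):
    cs,_=cv2.findContours(m.astype(np.uint8),cv2.RETR_EXTERNAL,cv2.CHAIN_APPROX_NONE); return max(cs,key=cv2.contourArea)
def roi(m,x0,y0,x1,y1):
    o=np.zeros_like(m);o[y0:y1,x0:x1]=m[y0:y1,x0:x1];return o
def rect(c,m,z):
    k=big(m)[:,0,:]; P=np.array([ray(c,u,v,z)[:2] for u,v in k],np.float32)
    r=cv2.minAreaRect(P); b=cv2.boxPoints(r); return r,b
E
python3 - <<'E'
from h import *
np.set_printoptions(precision=1,suppress=True)
c=arm.capture("top"); I=c["color"].astype(int); r,g,b=I[...,0],I[...,1],I[...,2]
warm=(r-b>25)
m=roi(warm,219,240,262,290); print("wedge42",*rect(c,m,42)); print(cv2.boundingRect(big(m)), rect(c,m,30)[0])
m=roi(warm,20,165,219,320); print("board",*rect(c,m,48))
m=roi((r-b>8)&(r<130),300,155,405,290); print("tray",*rect(c,m,26), cv2.boundingRect(big(m)))
cream=(r>150)&(r-b>5)&(r-b<70)
m=roi(cream,380,190,515,305); k=big(m)[:,0,:]; print("dish bbox",cv2.boundingRect(k))
P=np.array([ray(c,u,v,57)[:2] for u,v in k])
cen,rad=None,None
sel=P[:]; Q=P
cen=np.array(ray(c,470,233,57)[:2])
for _ in range(20):
    d=np.linalg.norm(P-cen,axis=1); Q=P[(d>65)&(d<80)]
    A=np.c_[2*Q,np.ones(len(Q))]; s=np.linalg.lstsq(A,(Q**2).sum(1),rcond=None)[0]; cen=s[:2]; rad=np.sqrt(s[2]+cen@cen)
print("dish",cen,rad)
# handle: pixels of mask >85 from centre
f=np.zeros(m.shape,np.uint8); cv2.drawContours(f,[k.reshape(-1,1,2)],-1,1,-1)
ys,xs=np.nonzero(f); H=np.array([ray(c,u,v,56)[:2] for u,v in zip(xs,ys)]); d=np.linalg.norm(H-cen,axis=1)
hm=H[d>82].mean(0); v=hm-cen; print("handle dir",np.degrees(np.arctan2(v[1],v[0])), d.max())
v/=np.linalg.norm(v); print("grip",cen+104*v)
n=np.array([-v[1],v[0]])
for a in(95,104,113):
    t=H[abs((H-cen)@v-a)<3]@n-cen@n; print(a,t.min(),t.max())
m=roi((r<75)&(abs(r-b)<25),420,185,512,295); print("scale",*rect(c,m,21))
for n_,px in (("onion",(354,343,40)),("pepper",(332,127,45)),("bottle",(494,150,220))): print(n_,ray(c,*px))
E
```

```text
wedge42 ((514.7650146484375, 66.78700256347656), (58.99271774291992, 41.85163116455078), 89.66250610351562) [[493.7  37.4]
 [535.5  37.2]
 [535.9  96.2]
 [494.   96.4]]
(219, 250, 32, 23) ((514.8670654296875, 68.24869537353516), (59.59516906738281, 42.279075622558594), 89.6624984741211)
board ((550.0490112304688, 277.1635437011719), (262.51568603515625, 359.6036376953125), 0.5874931216239929) [[417.  455.6]
 [420.6  96. ]
 [683.1  98.7]
 [679.5 458.3]]
tray ((590.222900390625, -161.301025390625), (199.25228881835938, 140.60092163085938), 2.5885965824127197) [[ 487.5  -95.6]
 [ 493.9 -236. ]
 [ 692.9 -227. ]
 [ 686.6  -86.6]] (315, 168, 78, 107)
dish bbox (389, 195, 120, 107)
dish [ 561.7 -376.8] 73.33984881128221
handle dir 127.94322827877502 178.28824687697642
grip [ 497.8 -294.8]
95 -15.708554044282153 14.943615780448539
104 -16.024133494641802 14.903238013447037
113 -16.3395515500643 14.297618851526664
scale ((547.1533203125, -379.2272033691406), (175.8890380859375, 204.37155151367188), 88.430419921875) [[ 442.6 -464.3]
 [ 646.9 -469.9]
 [ 651.7 -294.1]
 [ 447.4 -288.5]]
onion [ 357.2 -158.4   40. ]
pepper [ 769.5 -121.8   45. ]
bottle [ 689.4 -378.5  220. ]
```

```bash
cat > go.py <<'E'
import sys
from h import *
from scipy.spatial.transform import Rotation as Ro
def delta(x,y,z,yaw):
    s=arm.observe(); R=Ro.from_euler("xyz",s["ee_rot"],degrees=True).as_matrix()
    t=((s["ee_rot"][2]-yaw)+180)%360-180
    print("pos",s["position"].round(1),s["ee_rot"].round(2),"-> tool",(R.T@(np.array([x,y,z])-s["position"])).round(1),"turn",round(t,2))
if __name__=="__main__": delta(*map(float,sys.argv[1:5]))
E
python3 nudge.py '-100 -60 20 15 1; -200 -120 50 30 1; -300 -180 80 45 1; -400 -240 110 60 1; -431 -261 140 62.4 1; -431 -261 140 62.4 1;-431 -261 140 62.4 1;-431 -261 140 62.4 1;-431 -261 140 62.4 1;-431 -261 140 62.4 1;-431 -261 140 62.4 1;-431 -261 140 62.4 1;-431 -261 140 62.4 1'; python3 go.py 514.7 62 189 90.6
python3 - <<'E'
from h import *
c=arm.capture("side"); cv2.imwrite("pics/s1.png",cv2.resize(c["color"][190:310,180:340,::-1],(800,600),interpolation=2))
for p in [(494.7,38,42),(534.7,38,42),(494.7,38,0),(534.7,38,0)]: print(proj(c,p))
E
```

```text
time_s: 1.78
position: [514.8, 63.2, 265.3]
ee_rot: [180.0, -0.0, 90.7]
wrist_force: [-0.3, 0.5, 0.4]
opening: 1.003
gripper_force: 0.0
pos [514.8  63.2 265.3] [179.96  -0.    90.73] -> tool [-1.2 -0.2 76.3] turn 0.13
(np.float64(260.51022674746156), np.float64(226.88943056891847))
(np.float64(278.4669717904096), np.float64(220.55684223466932))
(np.float64(261.59108768894123), np.float64(245.8185141738423))
(np.float64(279.17185404485383), np.float64(239.2601721388341))
```

View pics/s1.png

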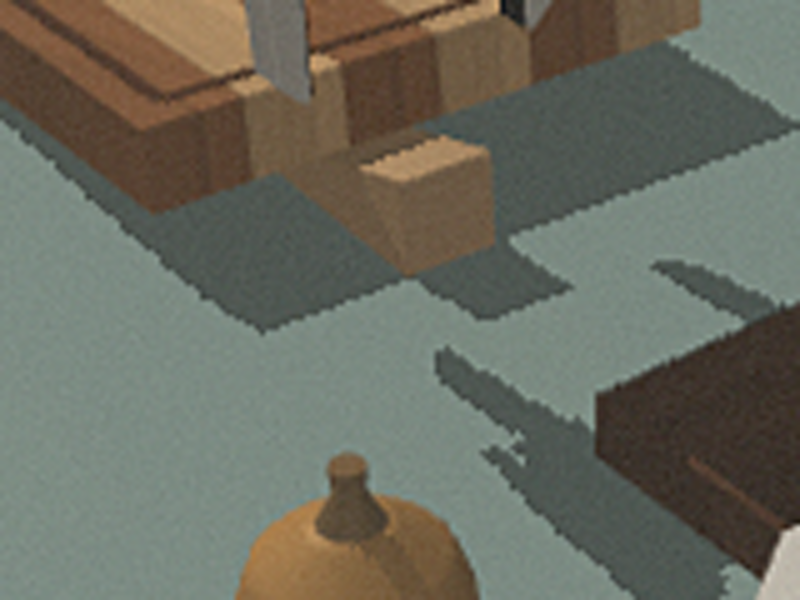

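The crop puts the wedge's near bottom corner at (262, 245.4), against a predicted (261.6, 245.8). So the thick end is at y≈38 and the grip point at y≈63. I'll descend and close.

```bash
python3 nudge.py '0 0 20 0 1; 0 0 45 0 1; 0 0 65 0 1; 0 0 76 0 1; 0 0 76 0 1; 0 0 76 0 0.35; 0 0 76 0 0; 0 0 76 0 0; 0 0 76 0 0;0 0 76 0 0; 0 0 76 0 0; 0 0 76 0 0; 0 0 76 0 0'
```

```text
time_s: 3.45
position: [514.8, 62.0, 188.7]
ee_rot: [-179.9, 0.0, 90.6]
wrist_force: [-3.0, -0.9, 4.3]
opening: 0.427
gripper_force: 30.0
```

```bash
python3 nudge.py '-1 0 0 0 0; -3 0 0 0 0; -5 0 0 0 0; -7.5 0 0 0 0; -10 0 0 0 0; -12.5 0 0 0 0; -15 0 0 0 0; -17.5 0 0 0 0; -20 0 0 0 0; -22.5 0 0 0 0; -25 0 0 0 0; -27.5 0 0 0 0; -30 0 0 0 0'
```

```text
time_s: 5.08
position: [515.5, 34.2, 188.7]
ee_rot: [180.0, -0.2, 90.6]
wrist_force: [-0.1, 13.6, 2.3]
opening: 0.43
gripper_force: 30.0
```

Run:
```python
from h import *
c=arm.capture("top"); cv2.imwrite("pics/t2.png",c["color"][150:330,0:320,::-1].repeat(2,0).repeat(2,1))
```

```text
(no output)
```

View pics/t2.png

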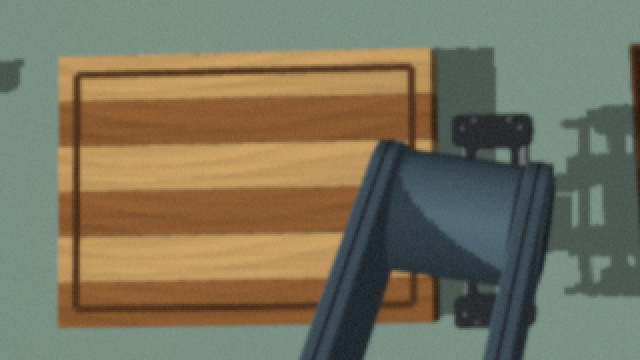

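The board's left edge is still at x≈29 px, so the board isn't being dragged. I'll keep pulling.

```bash
python3 nudge.py '-2 0 0 0 0; -4 0 0 0 0; -6 0 0 0 0; -8 0 0 0 0; -10 0 0 0 0; -12 0 0 0 0; -14 0 0 0 0; -16 0 0 0 0; -18 0 0 0 0; -20 0 0 0 0; -22 0 0 0 0; -24 0 0 0 0; -26 0 0 0 0; -28 0 0 0 0; -30 0 0 0 0; -32 0 0 0 0; -34 0 0 0 0; -36 0 0 0 0; -38 0 0 0 0; -40 0 0 0 0' && python3 nudge.py '-2 0 0 0 0; -4 0 0 0 0; -6 0 0 0 0; -8 0 0 0 0; -10 0 0 0 0; -12 0 0 0 0; -14 0 0 0 0; -18 0 0 0 0; -24 0 0 0 0; -32 0 0 0 0; -36 0 0 0 0; -36 0 0 0 0'; python3 go.py 545.3 -163.3 194 2.6
```

```text
time_s: 7.62
position: [515.8, -5.5, 188.7]
ee_rot: [-180.0, -0.3, 90.6]
wrist_force: [-0.1, 14.6, 4.4]
opening: 0.427
gripper_force: 30.0
time_s: 9.12
position: [516.5, -44.8, 188.9]
ee_rot: [180.0, 0.0, 90.6]
wrist_force: [0.3, -1.4, 1.6]
opening: 0.43
gripper_force: 30.0
pos [516.5 -44.8 188.9] [1.7997e+02 4.0000e-02 9.0580e+01] -> tool [-118.8   27.6   -5. ] turn 87.98
```

```bash
python3 nudge.py '0 0 -20 0 0; 0 0 -50 0 0; -10 0 -80 0 0; -30 7 -80 10 0; -60 14 -80 20 0; -90 21 -80 30 0; -119 27.6 -80 40 0; -119 27.6 -80 50 0; -119 27.6 -80 60 0; -119 27.6 -80 70 0; -119 27.6 -80 80 0; -119 27.6 -80 88 0; -119 27.6 -80 88 0; -119 27.6 -80 88 0; -119 27.6 -80 88 0'; python3 go.py 545.3 -163.3 195 2.6
python3 - <<'E'
from h import *
c=arm.capture("top"); cv2.imwrite("pics/t3.png",c["color"][:,:,::-1])
E
```

```text
time_s: 11.0
position: [545.2, -162.6, 268.7]
ee_rot: [-180.0, 0.0, 2.7]
wrist_force: [0.4, 0.7, -1.3]
opening: 0.431
gripper_force: 30.0
pos [ 545.2 -162.6  268.7] [-1.80e+02  1.00e-02  2.71e+00] -> tool [ 0.1  0.7 73.7] turn 0.11
```

View pics/t3.png

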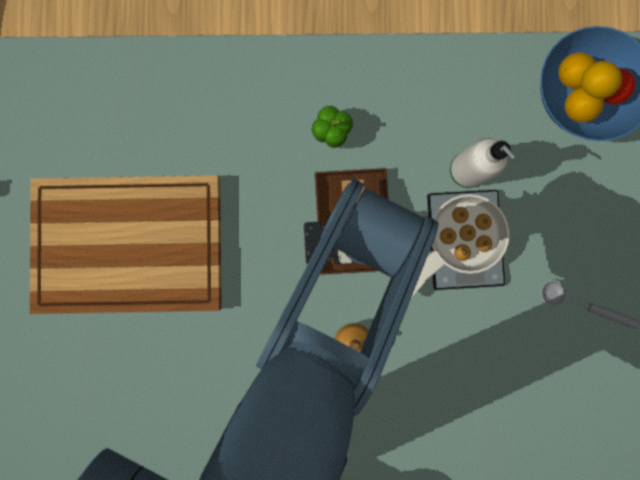

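The board now lies flat at (30–220, 176–313), and the wedge hangs over the tray. I'll lower it and release.

```bash
python3 nudge.py '0 0 20 0 0; 0 0 40 0 0; 0 0 60 0 0; 0 0 70 0 0; 0 0 74 0 0; 0 0 74.5 0 0; 0 0 74.5 0 0; 0 0 74.5 0 0.5; 0 0 74.5 0 0.6; 0 0 74.5 0 0.6; 0 0 65 0 0.6; 0 0 40 0 0.6; 0 0 0 0 0.8; 0 0 -20 0 1;  0 0 -20 0 1'; python3 go.py 497.8 -294.8 217 127.9
```

```text
time_s: 12.92
position: [545.8, -162.9, 291.1]
ee_rot: [179.9, -0.2, 2.6]
wrist_force: [-0.2, 0.0, 0.2]
opening: 0.868
gripper_force: 0.0
pos [ 545.8 -162.9  291.1] [179.86  -0.23   2.63] -> tool [-54.3 129.4  74.2] turn -125.27
```

```bash
python3 nudge.py '0 0 -10 -10 1; 0 20 -10 -20 1; -10 40 -10 -30 1; -20 60 -10 -40 1; -30 80 -10 -50 1; -35 100 -10 -60 1; -40 120 -10 -70 1; -46 138 -10 -80 1; -46 138 -10 -90 1; -46 138 -10 -100 1; -46 138 -10 -110 1; -46 138 -10 -120 1; -46 138 -10 -125.2 1; -46 138 -10 -125.2 1; -46 138 -10 -125.2 1'; python3 go.py 505.6 -303.9 217 127.9
python3 - <<'E'
from h import *
c=arm.capture("side"); cv2.imwrite("pics/s4.png",c["color"][:,:,::-1])
for p in [(505.6,-303.9,56)]: print(proj(c,p))
E
```

```text
time_s: 14.8
position: [505.4, -302.4, 298.0]
ee_rot: [-180.0, -0.1, 127.7]
wrist_force: [-0.1, -0.3, -0.3]
opening: 1.001
gripper_force: 0.0
pos [ 505.4 -302.4  298. ] [-1.7999e+02 -7.0000e-02  1.2772e+02] -> tool [-1.3 -0.8 81. ] turn -0.18
(np.float64(390.2252701773801), np.float64(313.3701931718468))
```

View pics/s4.png

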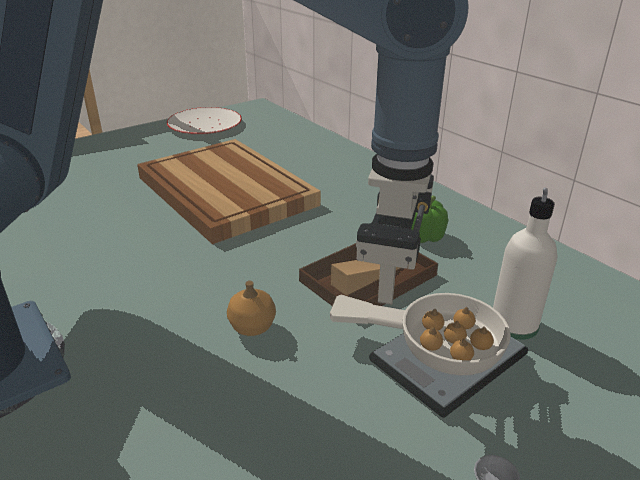

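The wedge lies flat in the tray (330–380, 262–292). The grip target projects onto the handle neck at (390, 313), right beside the bowl. I'll descend and grip.

```bash
python3 nudge.py '0 0 25 0 1; -1 -1 50 0 1; -1 -1 70 0 1; -1 -1 80 0 1; -1 -1 81 0 1; -1 -1 81 0 0.5; -1 -1 81 0 0.3; -1 -1 81 0 0; -1 -1 81 0 0; -1 -1 81 0 0; -1 -1 81 0 0; -1 -1 81 0 0; -1 -1 81 0 0' && python3 nudge.py '0 0 -2 0 0; 0 0 -4 0 0; 0 0 -6 0 0; 0 0 -8 0 0; 0 0 -8 0 0; 0 0 -8 0 0'
python3 - <<'E'
from h import *
print(arm.observe()["torque"])
c=arm.capture("side"); cv2.imwrite("pics/s5.png",cv2.resize(c["color"][220:420,310:560,::-1],(750,600)))
E
```

```text
time_s: 16.48
position: [505.3, -304.0, 217.8]
ee_rot: [-180.0, -0.0, 127.8]
wrist_force: [-0.8, -2.1, 1.6]
opening: 0.36
gripper_force: 30.0
time_s: 17.23
position: [505.3, -303.8, 225.7]
ee_rot: [-180.0, -0.0, 127.8]
wrist_force: [-1.3, 0.5, -3.6]
opening: 0.362
gripper_force: 30.0
[ 0.16718474  0.30010099 -0.0161595 ]
```

View pics/s5.png

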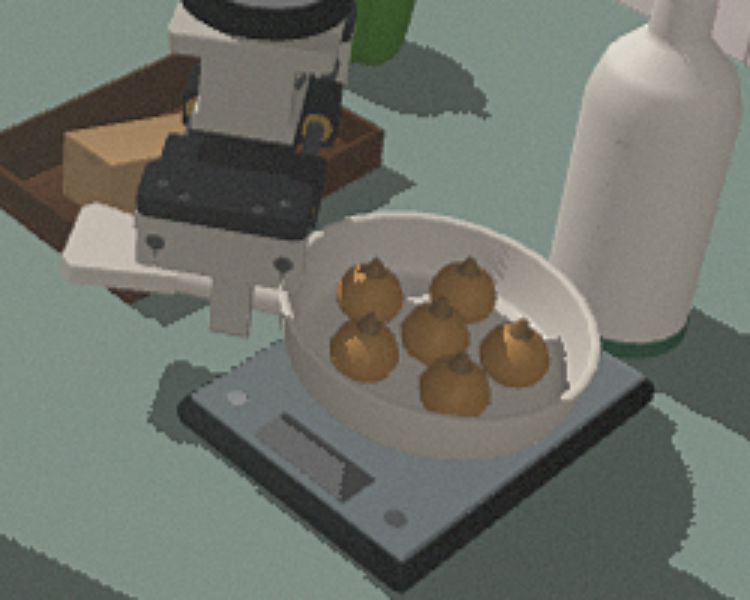

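```bash
cat > tilt.py <<'E'
from h import *
# wrist load from python
for i in range(3):
    s=arm.observe(); print(s["time_s"],s["wrist_force"].round(2),s["torque"].round(2),s["position"].round(1))
    arm.capture("side")
E
python3 tilt.py; python3 nudge.py '0 0 -2 0 0; 0 0 -4 0 0; 0 0 -6 0 0; 0 0 -8 0 0; 0 0 -8 0 0; 0 0 -8 0 0'; python3 tilt.py
```

```text
17.275 [ 0.9  -0.36 -3.71] [0.1  0.17 0.01] [ 505.3 -303.8  225.7]
17.325 [-1.02  0.61 -4.51] [ 0.21  0.25 -0.03] [ 505.3 -303.8  225.6]
17.375 [ 0.18 -0.37 -4.27] [ 0.19  0.28 -0.07] [ 505.3 -303.8  225.7]
time_s: 18.18
position: [505.4, -304.0, 233.8]
ee_rot: [-180.0, 0.0, 127.8]
wrist_force: [-0.6, -1.2, -3.8]
opening: 0.359
gripper_force: 30.0
18.175 [-0.61 -1.19 -3.78] [0.08 0.17 0.01] [ 505.4 -304.   233.8]
18.225 [ 0.66 -1.15 -3.72] [ 0.1   0.12 -0.02] [ 505.4 -304.   233.7]
18.275 [ 0.07  0.01 -4.43] [ 0.11  0.07 -0.06] [ 505.4 -304.   233.7]
```

The pinch twists: at 30 N the far side stays on the scale while the handle end rises. Before choosing another hold, I'll measure the bowl's wall profile from the first side picture and see where the onions are.

```bash
python3 nudge.py '0 0 3 0 0; 0 0 6 0 0; 0 0 9 0 0; 0 0 12 0 0; 0 0 15 0 0; 0 0 16 0 0; 0 0 16 0 0'
python3 - <<'E'
from h import *
c=arm.capture("side"); I=cv2.imread("pics/side0.png")[:,:,::-1].astype(int); r,g,b=I[...,0],I[...,1],I[...,2]
m=roi(((r-b)>12)&(r>90),385,280,520,380); k=big(m); f=np.zeros(m.shape,np.uint8); cv2.drawContours(f,[k],-1,1,-1)
print(cv2.boundingRect(k))
dist=cv2.distanceTransform(f,cv2.DIST_L2,5)-cv2.distanceTransform(1-f,cv2.DIST_L2,5)
cen=np.array([561.7,-376.8]); az=np.radians(np.arange(0,360,2))
best=None
for z in range(21,60,4):
    out=[]
    for r_ in np.arange(40,82,.5):
        v=[]
        for a in az:
            u,w=proj(c,(cen[0]+r_*np.cos(a),cen[1]+r_*np.sin(a),z)); v.append(dist[int(round(w)),int(round(u))])
        v=np.array(v); vv=v[np.abs((np.degrees(az)-128+180)%360-180)>35]
        if vv.min()>=-0.7: out.append(r_)
    print(z-21,out[-1] if out else None)
# colours along a vertical scan at bowl front
for u in (440,455,470): print(u,[tuple(I[v,u]) for v in range(355,376,2)])
t=arm.capture("top"); J=t["color"].astype(int)
mm=roi((J[...,0]-J[...,2]>55),425,190,515,280).astype(np.uint8)
mm=cv2.erode(mm,np.ones((3,3))); n,l,s,ce=cv2.connectedComponentsWithStats(mm)
for i in range(1,n):
    if s[i,4]>40:
        X=ray(t,*ce[i],42); d=X[:2]-cen; print("onion",s[i,4],ce[i].round(0),"r",np.hypot(*d).round(1),"az",np.degrees(np.arctan2(d[1],d[0])).round(0))
cv2.imwrite("pics/d.png",np.hstack([cv2.resize(t["color"][185:285,420:520,::-1],(400,400),interpolation=2),cv2.resize(I[285:385,410:510,::-1].astype(np.uint8),(400,400),interpolation=2)]))
E
```

```text
time_s: 19.2
position: [505.3, -303.9, 217.9]
ee_rot: [-180.0, -0.0, 127.8]
wrist_force: [-3.0, 3.0, 1.7]
opening: 0.362
gripper_force: 30.0
(385, 280, 125, 89)
0 None
4 None
8 43.5
12 48.5
16 52.0
20 56.5
24 61.5
28 65.5
32 69.5
36 72.0
440 [(np.int64(116), np.int64(111), np.int64(104)), (np.int64(200), np.int64(192), np.int64(178)), (np.int64(115), np.int64(112), np.int64(106)), (np.int64(121), np.int64(118), np.int64(108)), (np.int64(119), np.int64(113), np.int64(105)), (np.int64(118), np.int64(115), np.int64(108)), (np.int64(114), np.int64(111), np.int64(103)), (np.int64(116), np.int64(111), np.int64(103)), (np.int64(103), np.int64(106), np.int64(104)), (np.int64(105), np.int64(109), np.int64(112)), (np.int64(104), np.int64(110), np.int64(112))]
455 [(np.int64(117), np.int64(91), np.int64(58)), (np.int64(102), np.int64(76), np.int64(50)), (np.int64(153), np.int64(142), np.int64(129)), (np.int64(161), np.int64(156), np.int64(145)), (np.int64(118), np.int64(115), np.int64(105)), (np.int64(122), np.int64(116), np.int64(109)), (np.int64(122), np.int64(116), np.int64(111)), (np.int64(122), np.int64(116), np.int64(108)), (np.int64(117), np.int64(114), np.int64(110)), (np.int64(120), np.int64(115), np.int64(108)), (np.int64(105), np.int64(109), np.int64(112))]
470 [(np.int64(103), np.int64(81), np.int64(58)), (np.int64(102), np.int64(78), np.int64(49)), (np.int64(89), np.int64(63), np.int64(33)), (np.int64(196), np.int64(187), np.int64(177)), (np.int64(128), np.int64(122), np.int64(114)), (np.int64(121), np.int64(115), np.int64(110)), (np.int64(122), np.int64(116), np.int64(109)), (np.int64(122), np.int64(116), np.int64(109)), (np.int64(115), np.int64(112), np.int64(106)), (np.int64(119), np.int64(114), np.int64(106)), (np.int64(107), np.int64(113), np.int64(112))]
```

View pics/d.png

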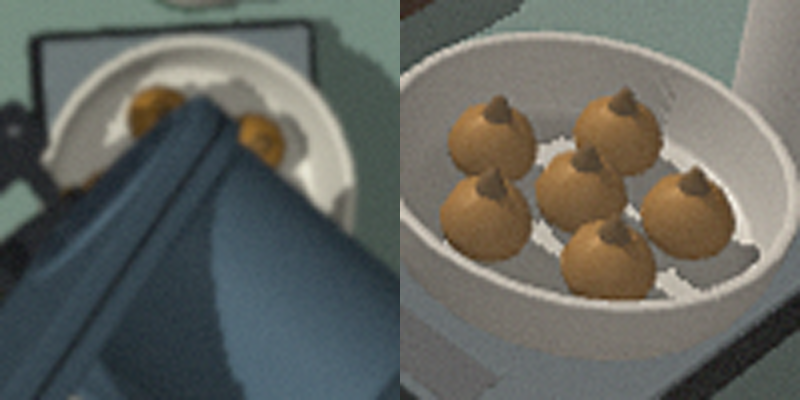

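The left half shows the level dish with its onions upright, partly hidden by the arm. The right half shows a wall that slopes inward all the way down, so pinching the rim wall would tilt the dish. Instead I'll re-grip as close to the bowl as the fingers allow, for a shorter lever, then test with a low lift.

```bash
python3 nudge.py '0 0 0 0 0.55; 0 0 0 0 0.6; -3 0 0 0 0.6; -6 0 0 0 0.6; -9 0 0 0 0.6; -9 0 0 0 0.6; -9 0 0 0 0.6; -9 0 0 0 0; -9 0 0 0 0; -9 0 0 0 0; -9 0 0 0 0;-9 0 0 0 0' && python3 tilt.py && python3 nudge.py '0 0 -8 0 0; 0 0 -16 0 0; 0 0 -16 0 0'
python3 - <<'E'
from h import *
for i in range(12):
    s=arm.observe(); print(s["time_s"],s["wrist_force"].round(1),s["torque"].round(2))
    c=arm.capture("side"); cv2.imwrite(f"pics/q{i}.png",c["color"][:,:,::-1])
E
```

```text
time_s: 20.8
position: [510.9, -311.0, 217.8]
ee_rot: [180.0, -0.0, 127.8]
wrist_force: [-0.6, 0.3, 0.6]
opening: 0.362
gripper_force: 30.0
20.8 [-0.57  0.33  0.64] [-0.04  0.    0.  ] [ 510.9 -311.   217.8]
20.85 [0.34 0.58 0.03] [-0.    0.05 -0.02] [ 510.9 -311.   217.8]
20.9 [-0.25  1.3   0.03] [ 0.01  0.06 -0.02] [ 511.  -311.1  217.8]
time_s: 21.32
position: [511.0, -311.1, 234.3]
ee_rot: [180.0, 0.0, 127.8]
wrist_force: [-0.1, 0.1, -4.4]
opening: 0.364
gripper_force: 30.0
21.325 [-0.1  0.1 -4.4] [0.15 0.17 0.04]
21.375 [-0.2  0.1 -4.2] [ 0.15  0.12 -0.01]
21.425 [-0.1  0.4 -3.9] [0.1  0.07 0.04]
21.475 [-0.2  0.6 -3. ] [0.12 0.07 0.06]
21.525 [-0.7  0.2 -3.2] [0.12 0.09 0.02]
21.575 [ 0.4  1.1 -3.6] [0.08 0.12 0.03]
21.625 [ 1.4  0.6 -3.7] [0.12 0.13 0.04]
21.675 [-0.3  0.4 -2.9] [0.13 0.12 0.01]
21.725 [-0.4 -0.2 -3.4] [0.17 0.13 0.04]
21.775 [-0.3  0.5 -3.7] [0.14 0.13 0.03]
21.825 [-0.7  0.4 -3.9] [ 0.2   0.11 -0.01]
21.875 [-1.   0.1 -3.4] [ 0.1   0.08 -0.02]
```

```bash
python3 nudge.py '0 0 4 0 0; 0 0 8 0 0; 0 0 12 0 0; 0 0 16 0 0; 0 0 16 0 0'
cat > prof.py <<'E'
from h import *
c=arm.capture("side"); I=cv2.GaussianBlur(cv2.imread("pics/side0.png"),(3,3),0)[:,:,::-1].astype(int); r,g,b=I[...,0],I[...,1],I[...,2]
m=roi((r-b)>4,330,285,515,385); k=big(m); f=np.zeros(m.shape,np.uint8); cv2.drawContours(f,[k],-1,1,-1)
print(cv2.boundingRect(k))
for v in range(300,378,6):
    x=np.nonzero(f[v])[0]; print(v,x.min() if len(x) else 0,x.max() if len(x) else 0,end="; ")
print()
dist=cv2.distanceTransform(f,cv2.DIST_L2,5)-cv2.distanceTransform(1-f,cv2.DIST_L2,5)
az=np.radians(np.arange(0,360,3))
def rr(cen,z,tol=-.3):
    o=0
    for r_ in np.arange(45,82,.5):
        v=[dist[int(round(w)),int(round(u))] for u,w in (proj(c,(cen[0]+r_*np.cos(a),cen[1]+r_*np.sin(a),z)) for a in az)]
        if min(v)>=tol:o=r_
    return o
S=[(rr((561.7+dx,-376.8+dy),57),dx,dy) for dx in(-4,-2,0,2,4) for dy in(-4,-2,0,2,4)]
print(sorted(S)[-4:]); _,dx,dy=max(S)
for z in range(21,58,3): print(z-21,rr((561.7+dx,-376.8+dy),z))
# cross section on right silhouette: compare cone model pixel outline
for prof in ("cone","vert"):
    h=np.zeros(f.shape,np.uint8)
    pts=[]
    for z in range(21,58,2):
        R_=58+17*(z-21)/36 if prof=="cone" else min(75,66+ (z-21))
        pts+= [proj(c,(561.7+dx+R_*np.cos(a),-376.8+dy+R_*np.sin(a),z)) for a in az]
    hull=cv2.convexHull(np.array(pts,np.float32)); q=hull[:,0]
    for v in (330,340,350,360,366,372):
        l=cv2.pointPolygonTest
        xs=[u for u in range(390,520) if l(hull,(float(u),float(v)),False)>=0]; print(prof,v,xs[0] if xs else 0,xs[-1] if xs else 0)
E
python3 prof.py
```

```text
time_s: 22.55
position: [511.1, -311.2, 217.9]
ee_rot: [180.0, 0.0, 127.8]
wrist_force: [-1.7, 3.3, 1.9]
opening: 0.364
gripper_force: 30.0
(330, 285, 185, 90)
300 330 514; 306 332 514; 312 330 514; 318 330 514; 324 377 514; 330 403 514; 336 405 509; 342 406 508; 348 409 505; 354 414 502; 360 420 498; 366 429 491; 372 445 480; 
[(np.float64(72.5), 0, -2), (np.float64(73.0), 0, 0), (np.float64(73.5), -4, -2), (np.float64(73.5), -2, -2)]
0 57.0
3 60.0
6 63.0
9 65.5
12 67.0
15 68.5
18 69.5
21 70.0
24 70.5
27 71.5
30 72.5
33 73.5
36 73.5
cone 330 403 509
cone 340 408 509
cone 350 414 504
cone 360 421 493
cone 366 430 486
cone 372 444 475
vert 330 401 509
vert 340 401 509
vert 350 405 507
vert 360 413 504
vert 366 421 500
vert 372 432 492
```

The wall profile measures steep, about 12° off upright over the top 18 mm (r 69.5 to 73.5). That makes a radial pinch on the rim workable, with one finger inside and one outside: the load is then taken by pad pressure instead of friction twist. I'll back off and locate the dish and onions again.

```bash
python3 nudge.py '0 0 0 0 0.55; 0 0 0 0 0.65; 0 0 -10 0 0.65; 0 0 -40 0 0.7; 0 0 -85 0 0.8; 50 0 -95 0 0.8; 110 0 -95 0 0.8; 170 0 -95 0 0.8; 170 0 -95 0 0.8; 170 0 -95 0 0.8'
python3 - <<'E'
from h import *
c=arm.capture("top"); I=c["color"]; cv2.imwrite("pics/t9.png",I[:,:,::-1]); J=I.astype(int); r,b=J[...,0],J[...,2]
cream=(r>120)&(r-b>5)&(r-b<60); k=big(roi(cream,380,190,515,305))[:,0,:]
P=np.array([ray(c,u,v,57)[:2] for u,v in k]); cen=np.array([561.7,-376.8])
for _ in range(20):
    d=np.linalg.norm(P-cen,axis=1); Q=P[(d>66)&(d<80)]
    A=np.c_[2*Q,np.ones(len(Q))]; s=np.linalg.lstsq(A,(Q**2).sum(1),rcond=None)[0]; cen=s[:2]; rad=np.sqrt(s[2]+cen@cen)
print("dish",cen.round(1),rad,len(Q))
f=np.zeros(r.shape,np.uint8); cv2.drawContours(f,[k.reshape(-1,1,2)],-1,1,-1)
ys,xs=np.nonzero(f); H=np.array([ray(c,u,v,56)[:2] for u,v in zip(xs,ys)]); d=np.linalg.norm(H-cen,axis=1)
v=H[d>82].mean(0)-cen; print("handle",np.degrees(np.arctan2(v[1],v[0])),d.max())
cv2.imwrite("pics/e.png",cv2.resize(I[185:310,380:520,::-1],(700,600),interpolation=2))
E
```

```text
time_s: 23.85
position: [407.4, -177.3, 314.0]
ee_rot: [180.0, 0.2, 127.8]
wrist_force: [0.8, -0.5, 1.0]
opening: 0.802
gripper_force: 0.0
dish [ 562.5 -377.2] 72.79506873535438 287
handle 126.7784784986127 179.93632954595785
```

View pics/e.png

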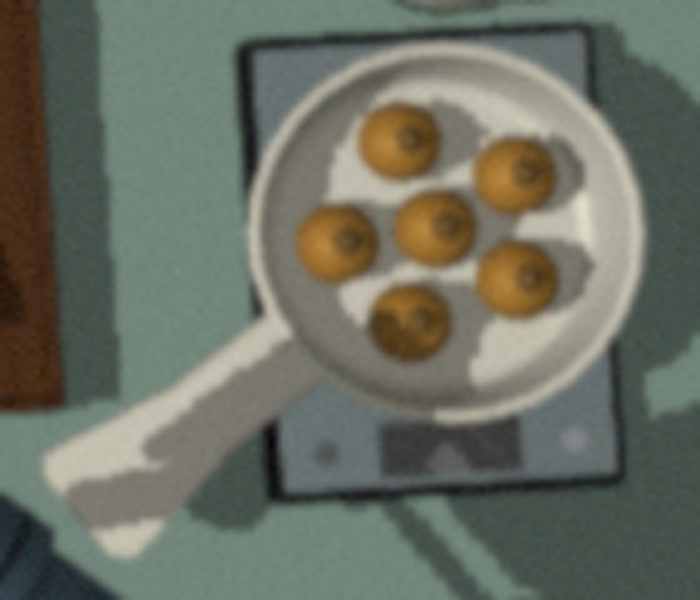

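The onions still stand in a ring. There is a free gap between the ones at crop px (517, 278) and (410, 322), at world azimuth ≈200° from the bowl axis, with the rim there clear of the handle. I'll pinch the wall radially at that spot.

```bash
python3 go.py 496.6 -401.6 310 110.3; python3 nudge.py '-40 20 4 6 0.5; -90 40 4 12 0.3; -140 60 4 17 0.215; -180 70 4 17.5 0.215; -232 67 4 17.5 0.215; -232 67 4 17.5 0.215; -232 67 4 17.5 0.215;-232 67 4 17.5 0.215;-232 67 4 17.5 0.215'; python3 go.py 496.6 -401.6 224 110.3
```

```text
pos [ 407.7 -177.8  313.8] [179.96   0.19 127.82] -> tool [-231.3  -67.     4.6] turn 17.52
time_s: 25.02
position: [601.6, -318.3, 309.3]
ee_rot: [180.0, 0.0, 110.4]
wrist_force: [0.4, -0.4, -0.2]
opening: 0.215
gripper_force: 0.0
pos [ 601.6 -318.3  309.3] [1.7999e+02 1.0000e-02 1.1036e+02] -> tool [ -41.5 -127.5   85.2] turn 0.06
```

```bash
python3 nudge.py '-15 -45 0 0 0.215; -30 -90 0 0 0.215; -41.5 -127.5 0 0 0.215; -41.5 -127.5 20 0 0.215; -41.5 -127.5 20 0 0.215; -41.5 -127.5 20 0 0.215'; python3 go.py 496.6 -401.6 224 110.3
python3 - <<'E'
from h import *
c=arm.capture("side"); cv2.imwrite("pics/f.png",cv2.resize(c["color"][200:400,380:580,::-1],(600,600)))
E
```

```text
time_s: 25.78
position: [497.1, -401.7, 289.5]
ee_rot: [180.0, 0.0, 110.4]
wrist_force: [-0.3, 0.8, 0.3]
opening: 0.214
gripper_force: 0.0
pos [ 497.1 -401.7  289.5] [1.7998e+02 4.0000e-02 1.1037e+02] -> tool [ 0.3 -0.5 65.5] turn 0.07
```

View pics/f.png

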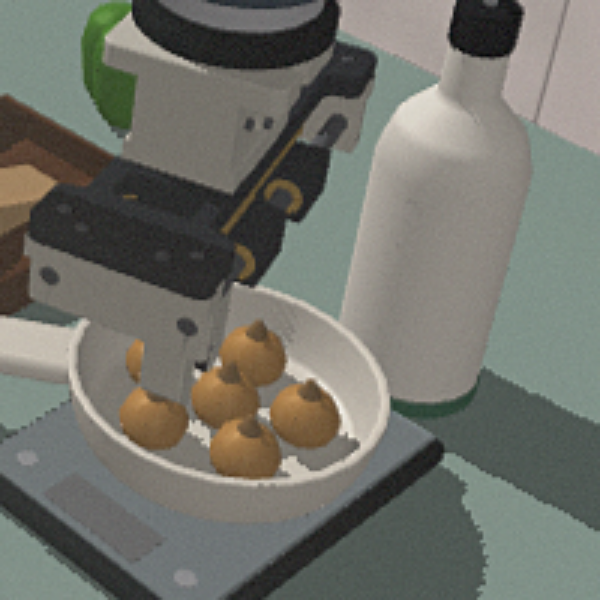

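The fingers hang over the near rim around (180, 380), and the bottle is clear behind. That was the tenth and last picture, so from here on I go by numbers only. I'll descend in two checked steps.

```bash
python3 nudge.py '0 0 15 0 0.215; 0 0 30 0 0.215; 0 0 42 0 0.215; 0 0 50 0 0.215; 0 0 50 0 0.215'; python3 nudge.py '0 0 5 0 0.215; 0 0 10 0 0.215; 0 0 15 0 0.215;0 0 15 0 0.215'; python3 tilt.py
```

```text
time_s: 26.45
position: [496.6, -402.0, 237.7]
ee_rot: [-180.0, -0.1, 110.3]
wrist_force: [0.7, -0.7, -0.8]
opening: 0.212
gripper_force: 0.0
time_s: 26.95
position: [496.6, -402.0, 223.2]
ee_rot: [-180.0, -0.0, 110.3]
wrist_force: [0.3, -0.5, -0.1]
opening: 0.212
gripper_force: 0.0
26.95 [ 0.25 -0.5  -0.05] [-0.06 -0.03 -0.  ] [ 496.6 -402.   223.2]
27.0 [0.6  0.26 0.14] [-0.05  0.06  0.06] [ 496.7 -402.1  223.6]
27.05 [-0.17  0.05 -0.  ] [-0.07 -0.03 -0.02] [ 496.8 -402.2  223.7]
```

No contact yet, so I'll close and make a small test lift.

```bash
python3 nudge.py '0 0 0 0 0.1; 0 0 0 0 0; 0 0 0 0 0; 0 0 0 0 0; 0 0 0 0 0; 0 0 0 0 0' && python3 tilt.py && python3 nudge.py '0 0 -4 0 0; 0 0 -8 0 0; 0 0 -12 0 0; 0 0 -16 0 0; 0 0 -20 0 0; 0 0 -20 0 0; 0 0 -20 0 0'
python3 - <<'E'
from h import *
F=[]
for i in range(6):
    s=arm.observe(); F.append(np.r_[s["wrist_force"],s["torque"]]); c=arm.capture("side")
print(np.mean(F,0).round(2),s["opening"]); cv2.imwrite("pics/lift.png",c["color"][:,:,::-1])
E
```

```text
time_s: 27.85
position: [496.8, -402.5, 224.0]
ee_rot: [180.0, 0.0, 110.3]
wrist_force: [-1.1, -2.6, 2.0]
opening: 0.084
gripper_force: 28.2
27.85 [-1.14 -2.62  2.05] [-0.43 -0.28 -0.18] [ 496.8 -402.5  224. ]
27.9 [-0.76 -2.97  1.59] [-0.47 -0.17 -0.21] [ 496.8 -402.4  224. ]
27.95 [-0.71 -3.83  2.28] [-0.49 -0.22 -0.22] [ 496.8 -402.4  223.9]
time_s: 28.88
position: [496.4, -402.1, 243.4]
ee_rot: [-179.9, -0.1, 110.3]
wrist_force: [0.5, -1.1, -2.1]
opening: 0.063
gripper_force: 29.9
[-0.05 -1.37 -1.4  -0.37 -0.05 -0.15] 0.061993822482793386
```

```bash
python3 nudge.py '0 0 -4 0 0; 0 0 -8 0 0; 0 0 -12 0 0; 0 0 -12 0 0; 0 0 -12 0 0'
cat > av.py <<'E'
from h import *
F=[]
for i in range(6):
    s=arm.observe(); F.append(np.r_[s["wrist_force"],s["torque"]]); c=arm.capture("side")
print(s["time_s"],np.mean(F,0).round(2),s["opening"].round(4),s["position"].round(1)); cv2.imwrite("pics/lift.png",c["color"][:,:,::-1])
# rim plane tilt: top-view visible onions, rim lowest/highest points in side view
I=cv2.GaussianBlur(c["color"],(3,3),0).astype(int); m=roi((I[...,0]-I[...,2]>4)&(I[...,0]>140),385,200,530,400)
k=big(m)[:,0]; print("bright bbox",cv2.boundingRect(k))
E
python3 av.py
```

```text
time_s: 29.8
position: [496.7, -402.1, 255.6]
ee_rot: [-180.0, -0.0, 110.3]
wrist_force: [0.4, 0.7, -5.5]
opening: 0.064
gripper_force: 30.3Traceback (most recent call last):
  File "av.py", line 5, in <module>
    print(s["time_s"],np.mean(F,0).round(2),s["opening"].round(4),s["position"].round(1)); cv2.imwrite("pics/lift.png",c["color"][:,:,::-1])
                                            ^^^^^^^^^^^^^^^^^^
AttributeError: 'float' object has no attribute 'round'
```

```bash
sed -i 's/s\["opening"\].round(4)/s["opening"]/' av.py; python3 av.py; python3 nudge.py '0 0 -4 0 0; 0 0 -8 0 0; 0 0 -8 0 0'; python3 av.py
python3 - <<'E'
from h import *
# onions in side view: visible count & positions; bowl outline rows
c=arm.capture("side"); I=c["color"].astype(int); m=roi((I[...,0]-I[...,2]>45),395,220,530,400).astype(np.uint8)
m=cv2.erode(m,np.ones((3,3))); n,l,s,ce=cv2.connectedComponentsWithStats(m)
print([(s[i,4],ce[i].round()) for i in range(1,n) if s[i,4]>25])
E
```

```text
30.35 [-0.09  0.04 -5.43 -0.29  0.32  0.02] 0.062030943042468055 [ 496.8 -402.2  255.8]
bright bbox (469, 200, 61, 138)
time_s: 30.78
position: [496.9, -402.4, 264.5]
ee_rot: [180.0, 0.1, 110.3]
wrist_force: [0.2, -0.4, -5.8]
opening: 0.058
gripper_force: 30.3
31.025 [-0.2  -0.22 -5.35 -0.25  0.31  0.01] 0.05923393650622404 [ 496.7 -402.1  263.6]
bright bbox (469, 200, 61, 134)
[(np.int32(602), array([470., 324.]))]
```

The dish hangs steadily now: the force is about 5.4 N, its full weight, and the reading does not drift. The tilt is limited to roughly 10–14°, below the rim height. I'll lift clear and work out the transfer.

```bash
python3 nudge.py '0 0 -3 0 0; 0 0 -9 0 0; 0 0 -18 0 0; 0 0 -28 0 0; 0 0 -38 0 0; 0 0 -47 0 0; 0 0 -54 0 0; 0 0 -58 0 0; 0 0 -60 0 0; 0 0 -60 0 0'; python3 av.py
python3 - <<'E'
from h import *
c=arm.capture("top"); I=cv2.imread("pics/t3.png")[:,:,::-1].astype(int); m=roi(I[...,0]-I[...,2]>25,15,160,235,330); r,b=rect(c,m,36); print(r)
bc=np.array(r[0]); t=bc-np.array([65.7,25.2]); print(t)
import go; go.delta(t[0],t[1],float(arm.observe()["position"][2]),110.3)
E
```

```text
time_s: 32.38
position: [496.7, -402.2, 323.6]
ee_rot: [-180.0, -0.0, 110.3]
wrist_force: [-0.4, -0.8, -5.4]
opening: 0.062
gripper_force: 30.3
32.625 [ 0.12 -0.29 -5.21 -0.25  0.29 -0.  ] 0.06063029317920206 [ 496.7 -402.1  323.4]
bright bbox (473, 200, 57, 98)
((550.1646728515625, 277.6158142089844), (260.36175537109375, 365.11004638671875), 0.3736654222011566)
[484.46467285 252.41581421]
pos [ 496.7 -402.2  323.6] [-1.7999e+02 -2.0000e-02  1.1033e+02] -> tool [6.181e+02 2.159e+02 2.000e-01] turn 0.03
```

```bash
python3 nudge.py '4 1.4 0 0 0; 14 5 0 0 0; 30 10.5 0 0 0; 52 18 0 0 0; 76 26.6 0 0 0; 100 35 0 0 0; 124 43.4 0 0 0; 148 52 0 0 0; 172 60 0 0 0; 196 68.6 0 0 0; 220 77 0 0 0; 244 85 0 0 0; 268 94 0 0 0; 290 101.5 0 0 0; 306 107 0 0 0; 316 110.6 0 0 0; 320 112 0 0 0; 320 112 0 0 0'; python3 av.py
python3 nudge.py '4 1.4 0 0 0; 14 5 0 0 0; 30 10.5 0 0 0; 52 18 0 0 0; 76 26.6 0 0 0; 100 35 0 0 0; 124 43.4 0 0 0; 148 52 0 0 0; 172 60 0 0 0; 196 68.6 0 0 0; 220 77 0 0 0; 244 85 0 0 0; 264 92 0 0 0; 280 98 0 0 0; 292 102 0 0 0; 298 104 0 0 0; 300 105 0 0 0; 300 105 0 0 0'; python3 av.py
```

```text
time_s: 34.98
position: [490.7, -63.3, 323.7]
ee_rot: [-180.0, 0.0, 110.3]
wrist_force: [0.1, 0.1, -6.0]
opening: 0.063
gripper_force: 30.3
35.225 [-0.31  0.22 -5.01 -0.27  0.29 -0.01] 0.060620538878947465 [490.7 -63.7 323.7]
bright bbox (475, 200, 55, 124)
time_s: 37.52
position: [485.0, 254.3, 323.7]
ee_rot: [-180.0, 0.0, 110.3]
wrist_force: [-0.3, -0.3, -5.0]
opening: 0.062
gripper_force: 30.3
37.775 [ 0.04 -0.16 -5.47 -0.28  0.31 -0.  ] 0.060720100471243 [485.  254.2 323.8]
bright bbox (475, 200, 55, 124)
```

```bash
python3 nudge.py '0 0 3 0 0; 0 0 9 0 0; 0 0 17 0 0; 0 0 26 0 0; 0 0 34 0 0; 0 0 41 0 0; 0 0 46 0 0; 0 0 48 0 0; 0 0 48 0 0'; python3 av.py; python3 nudge.py '0 0 2 0 0; 0 0 4 0 0; 0 0 6 0 0; 0 0 8 0 0; 0 0 10 0 0; 0 0 12 0 0; 0 0 14 0 0; 0 0 16 0 0; 0 0 18 0 0; 0 0 20 0 0; 0 0 20 0 0'; python3 av.py
```

```text
time_s: 38.95
position: [484.9, 254.6, 275.8]
ee_rot: [180.0, -0.0, 110.3]
wrist_force: [0.3, -0.6, -4.9]
opening: 0.06
gripper_force: 30.3
39.2 [-0.36 -0.06 -5.44 -0.24  0.31  0.01] 0.0601802246595836 [485.  254.6 276. ]
bright bbox (474, 200, 56, 124)
time_s: 40.62
position: [484.8, 254.6, 255.9]
ee_rot: [180.0, 0.0, 110.3]
wrist_force: [-3.9, -1.5, 2.0]
opening: 0.062
gripper_force: 30.4
40.875 [-3.98 -2.14  2.03 -0.38  0.39 -0.03] 0.06594216844782426 [484.9 254.6 255.9]
bright bbox (475, 200, 55, 124)
```

```bash
python3 nudge.py '0 0 2 0 0; 0 0 4 0 0; 0 0 6 0 0; 0 0 8 0 0; 0 0 10 0 0; 0 0 10 0 0'; python3 av.py; python3 nudge.py '0 0 1 0 0; 0 0 2 0 0; 0 0 3 0 0; 0 0 4 0 0; 0 0 5 0 0; 0 0 5 0 0'; python3 av.py
```

```text
time_s: 41.68
position: [484.8, 254.5, 245.7]
ee_rot: [-180.0, 0.0, 110.3]
wrist_force: [-5.2, -4.3, 3.4]
opening: 0.073
gripper_force: 31.5
41.925 [-5.37 -3.94  3.7  -0.38  0.44 -0.02] 0.07488224909777097 [484.8 254.5 245.8]
bright bbox (474, 200, 56, 125)
time_s: 42.72
position: [484.7, 254.5, 240.8]
ee_rot: [-180.0, 0.0, 110.3]
wrist_force: [-5.4, -4.1, 4.0]
opening: 0.078
gripper_force: 33.0
42.975 [-5.32 -3.78  4.72 -0.36  0.42  0.  ] 0.07792690234945943 [484.7 254.5 240.9]
bright bbox (475, 200, 55, 124)
```

```bash
python3 nudge.py '0 0 1 0 0; 0 0 2 0 0; 0 0 3 0 0; 0 0 3 0 0'; python3 av.py; python3 nudge.py '0 0 0 0 0.1; 0 0 0 0 0.14; 0 0 0 0 0.215; 0 0 0 0 0.215; 0 0 -8 0 0.215; 0 0 -20 0 0.215; 0 0 -50 0 0.215; 0 0 -90 0 0.215; 0 0 -120 0 0.215;  0 0 -120 0 0.215'; python3 go.py 420 100 360 110.3
```

```text
time_s: 43.52
position: [484.7, 254.5, 239.2]
ee_rot: [180.0, 0.0, 110.3]
wrist_force: [-10.1, -5.5, 14.8]
opening: 0.077
gripper_force: 34.1
43.775 [-9.01 -4.95 14.78 -0.67  1.04 -0.  ] 0.08090477386244264 [484.7 254.4 239.2]
bright bbox (475, 200, 55, 125)
time_s: 45.08
position: [485.6, 254.9, 361.2]
ee_rot: [179.6, 0.0, 110.3]
wrist_force: [-0.1, 0.1, -0.3]
opening: 0.213
gripper_force: 0.0
pos [485.6 254.9 361.2] [1.7960e+02 3.0000e-02 1.1033e+02] -> tool [-122.4 -115.3    0.5] turn 0.03
```

Fz jumped to 15 N, which means the dish is standing flat on the board. It is released now, so I'll back away and check by measurement.

```bash
python3 nudge.py '-40 -40 0 0 0.215; -90 -85 0 0 0.215; -150 -140 0 0 0.3; -200 -180 0 0 0.3; -250 -180 0 0 0.3; -250 -180 0 0 0.3;-250 -180 0 0 0.3;-250 -180 0 0 0.3'
python3 - <<'E'
from h import *
c=arm.capture("top"); I=c["color"]; cv2.imwrite("pics/fin.png",I[:,:,::-1]); J=I.astype(int); r,b=J[...,0],J[...,2]
hsv=cv2.cvtColor(I,cv2.COLOR_RGB2HSV)
cream=(hsv[...,1]<70)&(r>120)&(r-b>3)
k=big(roi(cream,10,150,235,335))[:,0,:]; print(cv2.boundingRect(k),cv2.contourArea(k))
P=np.array([ray(c,u,v,72)[:2] for u,v in k]); cen=np.array([550,280.])
for _ in range(30):
    d=np.linalg.norm(P-cen,axis=1); Q=P[(d>64)&(d<82)]
    A=np.c_[2*Q,np.ones(len(Q))]; s=np.linalg.lstsq(A,(Q**2).sum(1),rcond=None)[0]; cen=s[:2]; rad=np.sqrt(s[2]+cen@cen)
print("dish",cen.round(1),rad.round(1),len(Q),"resid",np.abs(np.linalg.norm(Q-cen,axis=1)-rad).mean().round(2))
print("handle far",np.linalg.norm(P-cen,axis=1).max())
# onions: saturated blobs inside rim
u0,v0=proj(c,(*cen,65)); f=np.zeros(r.shape,np.uint8); cv2.circle(f,(int(u0),int(v0)),33,1,-1)
m=cv2.erode(((hsv[...,1]>110)&(f>0)).astype(np.uint8),np.ones((3,3))); n,l,s,ce=cv2.connectedComponentsWithStats(m)
print((u0,v0),[(int(s[i,4]),ce[i].round()) for i in range(1,n) if s[i,4]>20])
warm=(r-b>25); bm=cv2.boundingRect(big(roi(warm|cream,10,160,235,330))); print("board",bm)
w=big(roi(warm&(r>110),310,165,395,278)); print("wedge in tray",cv2.boundingRect(w),cv2.contourArea(w))
for nm,a in (("pepper",(300,95,370,160)),("onion",(325,315,385,375))):
    o=big(roi((hsv[...,1]>130)&(r+J[...,1]>70),*a)); print(nm,cv2.boundingRect(o))
s=cv2.imread("pics/top0.png"); print("changed px bottle/scale", (cv2.absdiff(s,I[:,:,::-1].copy())[130:190,445:520].max(2)>40).sum())
E
```

```text
time_s: 46.08
position: [402.7, -41.1, 357.3]
ee_rot: [-180.0, -0.1, 110.4]
wrist_force: [0.8, 0.3, -0.3]
opening: 0.296
gripper_force: 0.0
(36, 204, 120, 113) 6152.5
dish [549.6 284.6] 74.1 221 resid 0.61
handle far 179.47833041787771
(np.float64(116.20098112127539), np.float64(243.47423588448606)) [(136, array([109., 224.])), (141, array([133., 230.])), (138, array([117., 242.])), (142, array([ 98., 247.])), (144, array([134., 252.])), (140, array([113., 263.]))]
board (29, 175, 192, 142)
wedge in tray (340, 184, 26, 73) 1450.5
pepper (312, 106, 40, 41)
onion (336, 324, 37, 38)
changed px bottle/scale 0
```

```bash
python3 -c "
from bench import arm
print(arm.hand_in())"
```

```text
the job is handed in; nothing more can be done
None
```

I finished the job and handed it in after 46 s: the board is flat and unmoved, the wedge lies in the tray, and the dish is about 5–7 mm off the middle of the board with all six onions in it. The handle pinch slipped at the fixed 30 N grip, so I carried the dish by its rim, which let it tilt an estimated 10–14° on the way, so it was not quite level.

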